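# Shut the sample reader and draw its reading arm out to the red clip

## Task

Swing the orange cover flap of the sample reader shut so that its tab drops behind the front rim. Then press the blue button to unlock the spring-loaded telescopic reading arm, and draw the arm out by its black grip until its pointer is level with the red clip on the scale. Finish while holding the arm there by the grip (its spring would pull it back), with the cover still shut, the clip where it was and the other things on the bench left alone.

Things in the scene. Friction and masses are not known exactly. Their poses are not given: they have to be found in the camera images.
- station: the sample reader, fixed. Origin on the bench; at yaw 0 its x points away from the robot, y left, z up. Grey base plate 200 (x) by 470 (y) by 12 mm, centred at y = +40 mm. White open box 172 by 170 mm centred at y = -90 mm, with an orange cover flap; at y = +205 mm a white column (70 by 100 mm) carries the channel of a telescopic arm
- rim (a point): middle of the top of the near rim of the white box (station x = -83 mm, y = -90 mm, 103 mm above the bench); the rim is 6 mm thick and runs along the station's y. The shut flap lies behind it, its top 7.5 mm lower
- channel_mouth (a point): middle of the open end of the aluminium channel, at its top: station x = 0, y = +55 mm, 162 mm above the bench. The channel is 44 mm wide and runs from here 210 mm along the station's +y; the steel arm comes out of it towards -y, over the box
- flap (a joint): angle of the orange flap in rad: 0 shut (level), grows as it opens upward; starts at 1.15 to 1.45, about upright. Its hinge is slightly stiff: it stays put above about 1.0 rad and falls shut when pushed well below that; a stop ends it at 0. Push with shut fingers on its outer face (away from the robot; on top when shut); about 1 N at the free edge moves it
- flap_hinge (a point): fixed point on the flap's hinge axis at mid width, station (79, -90, 93) mm; the axis runs along the station's y. At flap angle a the free edge lies 154 mm from it in direction (-cos a, 0, sin a), station axes. The flap is 158 mm wide and 5 mm thick, centred on the axis: its outer face is 2.5 mm off it
- flap_edge (a point): middle of the free edge of the orange flap, on its outer face, 154 mm from the hinge axis. A 60 mm wide orange tab there hangs 14 mm down on the inner side
- lock (a joint): travel of the blue lock button in m: 0 up, 0.009 fully down; a spring brings it up when let go. 1.5 N to start, 4.2 N fully down. Beyond about 0.0065 it frees the arm, which springs out by itself to about 0.022 and then stays free when the button is let up
- lock_top (a point): centre of the top face of the blue button, a round cap 26 mm in diameter, facing up, 184 mm above the bench, at station x = 0, y = +105 mm
- grip_arm: telescopic arm with a black upright grip 24 by 24 mm, 45 mm tall, sides along station x and y, at its front end. Origin: centre of the grip's underside, 170 mm above the bench; retracted and locked (start) at station x = 0, y = +30 mm; slides to the station's -y by up to 110 mm. Below the grip a white reading head 40 (x) by 36 (y) mm from 134 to 170 mm, its lens 18 mm lower
- grip_point (a point): middle of the black grip, 22 mm above its underside; moves with the arm. Unlocked, a spring of 60 N/m rests the arm 22 to 28 mm out and pulls it back when drawn farther: 1 to 4.5 N at the clip's places
- pointer (a point): centre line of the thin black pointer bar on the tail of the arm, where it lies over the white scale; moves with the arm; retracted at station (33, 245, 164) mm
- clip_mark (a point): mark line of the red clip on the white scale, which lies beside the channel at station x = +22 to +44 mm, ticks every 10 mm. Same place as the pointer when the arm is correctly drawn out. Set anew each time: 45 to 95 mm from the retracted pointer, along the station's -y. Stiff; not to be moved
- reagent: bystander: amber bottle with blue cap, 64 mm diameter, 130 mm tall; origin at the centre of its underside
- beaker: bystander: glass beaker, 70 mm diameter, 85 mm tall; origin at the centre of its underside
- jar: bystander: small amber jar with white cap, 32 mm diameter, 45 mm tall, standing on the reader's base plate near the column; origin at the centre of its underside
- tipbox: bystander: green box 85 by 120 by 50 mm; origin at the centre of its underside
- spatula: bystander: spatula 180 mm long with a black handle, lying on the bench to the right; origin under its middle
- wash: bystander: white bottle with red cap, 60 mm diameter, 150 mm tall; origin at the centre of its underside
- stopper: bystander: black rubber stopper, 34 mm diameter, 34 mm tall, on the bench in front of the reader; origin at the centre of its underside

How it is judged:
By the outcome, as a careful person would: the job done as asked, in the order asked, and still so for the second after the job is handed in, while the arm keeps its last pose, push and grip.
It also fails if it takes over 58 s, if anything falls off the work surface, if the arm or the gripper's body presses on something with over 40 N, if the wrist force passes 120 N, or if a joint passes its speed limit or range.

## Robot

A 7-joint arm with a two-finger parallel gripper is mounted at the origin on the work surface. World frame = base frame: x ahead of the robot, y to its left, z up, the work surface at z = 0. Lengths are in m, angles in rad, forces in N, time in s.
With the tool pointing down it reaches from about 0.425 to 0.925 m from the base axis. Payload 6.8 kg.
Tool frame: the origin (TCP) lies at the very end of the fingers, on their centre line; the grasp point (between the pads) lies 19 mm behind it (r.tcp_to_grasp is the distance from the TCP to the grasp point, in m); z points along the fingers, y is the line along which they close (so a half turn about z gives the same grasp; the last joint's range is limited). The gripper opens to 85 mm and grips with 20 to 120 N. Pads are 22 mm wide; open, the fingers measure 114 mm over their backs; the gripper's body (76 mm by 85 mm) begins 54 mm behind the grasp point. The pads swing forward as they close: fully open they stand 13 mm farther back than shut.
Start: joints at [1.194, 0.477, 0.022, 1.555, -0.011, 1.109, -0.083], TCP at [0.179, -0.651, 0.231] pointing down, gripper open.
Joint ranges: [-2.96, 2.96], [-0.34, 2.1], [-1.41, 1.46], [0.24, 2.44], [-1.37, 4.51], [0.17, 1.92], [-2.96, 2.96]. Speed limits (rad/s): [2.39, 2.39, 3.14, 3.14, 3.14, 3.14, 3.14].

## Interface

Orientations are given as a rotation vector (axis times angle).
In Python, from bench import r gives the robot as it stands.
- The arm moves only by the tool step_arm, never from a script. Its argument "moves" is a list of rows, each a list of 7 numbers: the shift along the tool's x, y, z in mm, then the turn, a rotation vector about the tool's x, y, z in rad, then the finger opening in mm, from 0 to 85.4. A call has 1 to 8 rows; each row is the pose to reach, as a shift and turn from the pose commanded when the call began, along the tool's axes at that moment; what a row does not reach only later rows make up. A row lasts 1/10 s, in which the tool goes at most 50 mm and 8.59 degrees, less where a joint would pass 70% of its speed; a pose out of reach is approached as far as the arm can. A call with a gripper value outside its range is refused whole. The fingers move at their own pace and stop on an object; "grip_force" is the grip in N (left out, the last holds). Time passes only in rows, so rows that repeat a pose let the fingers close. It gives the time, the measured TCP pose, the force, the opening and the grip force at its end, in the units of the state.
- r.get_obs(): the state, without advancing time (a new reading comes with each control period).
- r.grab_frame(name): name is "scene" or "side" or "wrist"; returns a dict with "image" (480x640x3 uint8, red, green, blue), "depth" (480x640 float32, m along the optical axis (not along the pixel's ray), 0 where there is no reading), "mtx" (3x3 intrinsics, pixels), "rvec" (rotation vector, rad) and "tvec" (3), from world to camera coordinates, as OpenCV has them. Camera axes: x right, y down, z forward; pixel columns grow to the right and rows downward; lengths in m; the calibration is good to about 2 mm. A picture is of the moment at which its call begins.
- r.hand_in(): hands the job in; it is judged then, once.
The state is a dict: "clock": time; "joints": joint angles; "qvel": joint speeds; "tau": joint torques, N m; "tcp_pos": TCP position; "orientation": TCP orientation; "contact_force": force on the tool from outside, world axes, zero at the start; "moment": the same for the moment, N m; "grip_width": finger opening in m; "gripper_force": force on a finger pad.
Only numpy, scipy, OpenCV 4.12 (cv2) and the standard library are available. Lean on these libraries where they do the work, as an engineer would, in place of code of your own. Each camera call takes 0.05 s, during which the arm holds its last target. There are 200 camera calls.

## Working session

There is one attempt and no reset: what is moved stays moved. The work goes in short steps, Python scripts to look and compute and a tool call to move; the robot and the scene stay as the last step left them, time stands still between calls to the robot, and variables do not carry over. Pictures are saved under pics/ and viewed, at most 10 in all, crops included, and the job is handed in when it is done.

Besides the shell and the picture viewer there is one more tool, called after "Request:" by a JSON object that holds its "method" and its "body", one argument or row to a line. step_arm: Moves the arm, as the interface text tells. Its arguments: {"type":"object","properties":{"moves":{"type":"array","items":{"type":"array","items":{"type":"number"}}},"grip_force":{"type":"number"}},"required":["moves"]}

```bash
mkdir -p pics
python3 - <<'E'
from bench import r
import cv2,numpy as np
for n in("scene","side"):
    f=r.grab_frame(n); np.savez(f"{n}0.npz",**f); cv2.imwrite(f"pics/{n}0.png",f["image"][:,:,::-1])
    R=cv2.Rodrigues(np.array(f["rvec"]))[0]; print(n,(-R.T@np.array(f["tvec"]).ravel()).round(3),R.round(2).tolist(),f["mtx"][0][0])
o=r.get_obs();print(o)
E
```

```text
scene [1.232 0.285 1.105] [[-0.32, 0.95, -0.02], [0.74, 0.24, -0.63], [-0.59, -0.21, -0.78]] 507.0820562790346
side [-0.22   0.935  0.771] [[-0.79, -0.62, 0.01], [-0.31, 0.38, -0.87], [0.53, -0.69, -0.49]] 542.8379516950699
{'clock': 0.1, 'joints': array([ 1.19392257,  0.47775118,  0.02232518,  1.55633465, -0.01153108,
        1.10928141, -0.08309712]), 'qvel': array([-2.11866630e-03, -3.43680461e-03, -1.21768187e-03, -2.48220649e-03,
        1.79777642e-05,  1.44127139e-03,  6.02488424e-04]), 'tau': array([ 3.93579860e-03, -5.97759533e+01,  1.61302596e+00, -2.81954813e+01,
        1.27471058e-02,  4.94464359e-03, -2.48090691e-05]), 'tcp_pos': array([ 0.17911663, -0.65025902,  0.23040753]), 'orientation': array([-3.11165738e+00, -4.20740774e-01,  4.77945364e-04]), 'contact_force': array([-0.41141089,  0.02082018, -0.07528144]), 'moment': array([-0.02072052,  0.00233233, -0.0123663 ]), 'gripper_force': 0.0, 'grip_width': 0.08524066467108116}
```

View pics/scene0.png

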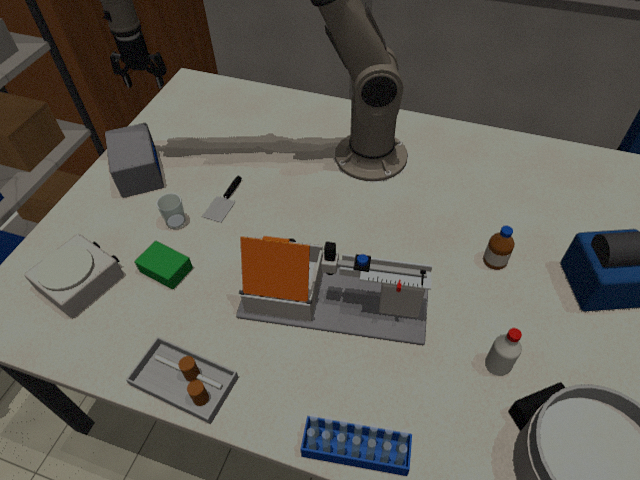

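View pics/side0.png

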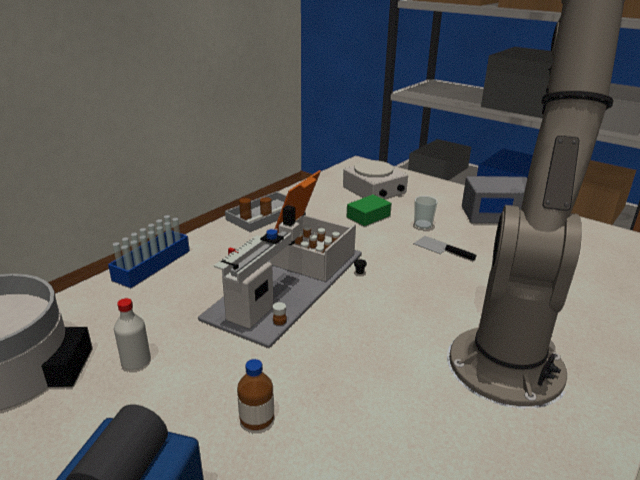

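The pictures show the flap upright at scene (275,270), the blue button at (362,262), the grip at (330,255), and the red clip at (399,285). In the side view the button is at (272,235).

```bash
cat > h.py <<'E'
import numpy as np,cv2
def cam(f):
    R=cv2.Rodrigues(np.array(f["rvec"]))[0]; return np.array(f["mtx"]),R,np.array(f["tvec"]).ravel()
def ray(f,px,z):
    K,R,t=cam(f); c=-R.T@t; d=R.T@np.linalg.inv(K)@np.array([px[0],px[1],1.]); return c+d*(z-c[2])/d[2]
def proj(f,P):
    return cv2.projectPoints(np.array(P,float).reshape(-1,3),np.array(f["rvec"]),np.array(f["tvec"]),np.array(f["mtx"]),None)[0][:,0]
def blobs(f,m,box,amin=8):
    x0,y0,x1,y1=box; k=np.zeros(m.shape,np.uint8); k[y0:y1,x0:x1]=m[y0:y1,x0:x1]
    n,l,s,c=cv2.connectedComponentsWithStats(k); return [(s[i].tolist(),c[i].round(1).tolist()) for i in range(1,n) if s[i][4]>=amin]
E
python3 - <<'E'
from h import *
F={n:dict(np.load(n+"0.npz")) for n in("scene","side")}
B={"scene":(225,225,440,345),"side":(195,165,370,345)}
for n,f in F.items():
    h=cv2.cvtColor(f["image"],cv2.COLOR_RGB2HSV); H,S,V=[h[:,:,i].astype(int) for i in range(3)]
    for nm,m,z in(("blue",(abs(H-110)<15)&(S>130)&(V>50),.18),("black",(V<45),.2),("red",((H<5)|(H>174))&(S>150)&(V>80),.17),("orange",(abs(H-11)<6)&(S>180)&(V>60),.1)):
        for s,c in blobs(f,m,B[n]): print(n,nm,s,c,ray(f,c,z).round(4))
    x0,y0,x1,y1=B[n]; im=cv2.resize(f["image"][y0:y1,x0:x1,::-1],None,fx=3.4,fy=3.4,interpolation=cv2.INTER_CUBIC)[:600]
    cv2.imwrite(f"pics/{n}z.png",im)
E
```

```text
scene blue [357, 255, 12, 11, 98] [362.1, 259.3] [0.5463 0.1229 0.18  ]
scene black [290, 239, 6, 3, 11] [292.3, 240.0] [ 0.5575 -0.0424  0.2   ]
scene black [324, 242, 12, 19, 192] [329.7, 251.1] [0.5616 0.0502 0.2   ]
scene black [353, 255, 18, 17, 131] [361.9, 265.2] [0.5771 0.1306 0.2   ]
scene black [420, 270, 6, 15, 35] [422.4, 274.5] [0.5603 0.2629 0.2   ]
scene black [327, 273, 7, 2, 10] [329.9, 273.5] [0.6206 0.0704 0.2   ]
scene black [307, 301, 5, 3, 9] [309.3, 302.4] [0.7047 0.053  0.2   ]
scene red [397, 280, 4, 9, 23] [398.7, 284.9] [0.5822 0.2183 0.17  ]
scene orange [241, 237, 69, 64, 3794] [275.0, 267.9] [ 0.5791 -0.087   0.1   ]
side blue [301, 165, 31, 8, 160] [313.7, 167.5] [ 0.7304 -0.268   0.18  ]
side blue [267, 230, 10, 9, 87] [271.6, 234.0] [0.541  0.1255 0.18  ]
side black [283, 205, 13, 21, 221] [288.6, 215.0] [0.5492 0.0558 0.2   ]
side black [261, 234, 22, 10, 107] [271.8, 239.2] [0.4985 0.1706 0.2   ]
side black [289, 240, 6, 5, 14] [292.1, 242.3] [0.4552 0.1529 0.2   ]
side black [354, 259, 12, 15, 131] [359.5, 265.8] [0.2865 0.1407 0.2   ]
side black [
[... 386 characters left out ...]
244.1, 202.5] [ 0.8387 -0.0778  0.1   ]
side orange [260, 198, 11, 6, 42] [265.2, 200.0] [ 0.8035 -0.1304  0.1   ]
side orange [276, 209, 7, 19, 48] [279.5, 218.7] [ 0.6882 -0.0646  0.1   ]
side orange [244, 213, 6, 5, 13] [246.1, 215.1] [ 0.7749 -0.0217  0.1   ]
side orange [195, 218, 6, 3, 8] [197.4, 218.9] [0.8605 0.0808 0.1   ]
side orange [305, 231, 4, 6, 13] [306.3, 233.5] [ 0.5759 -0.0443  0.1   ]
side orange [319, 237, 5, 4, 9] [321.4, 238.3] [ 0.5291 -0.0488  0.1   ]
side orange [296, 238, 5, 6, 17] [298.0, 240.4] [ 0.5685 -0.0015  0.1   ]
side orange [310, 242, 6, 6, 15] [312.3, 244.7] [ 0.526  -0.0072  0.1   ]
side orange [274, 316, 12, 8, 43] [279.2, 318.7] [0.3848 0.2769 0.1   ]
```

View pics/scenez.png

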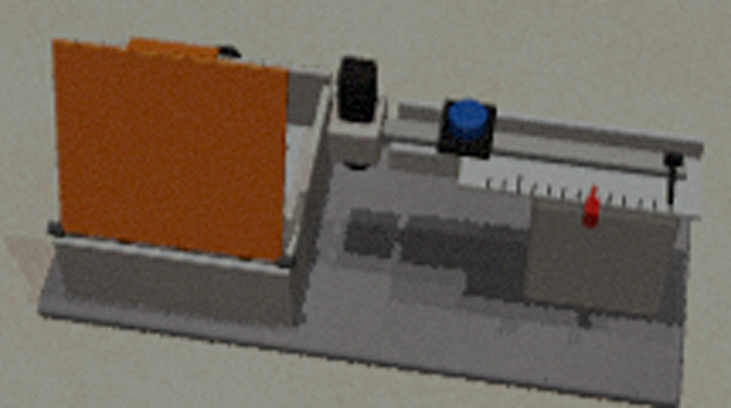

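View pics/sidez.png

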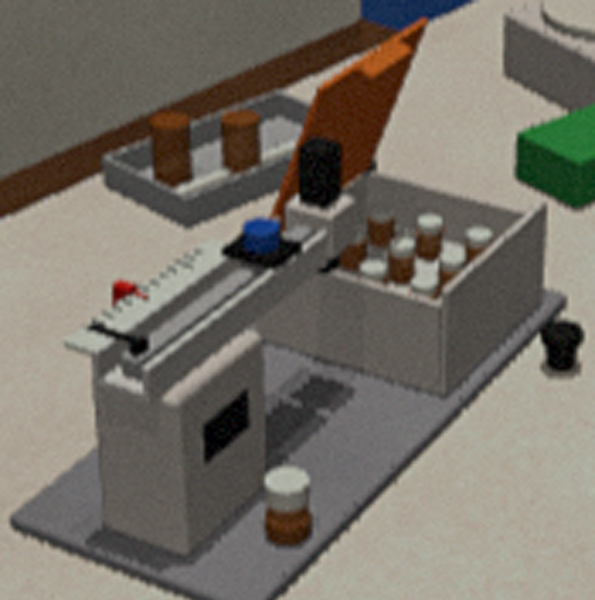

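The zooms show the plate corners, flap corners, rim corners, pointer bar (scene crop x≈672) and clip tip (≈594,190). I'll fit the station's pose to these.

```bash
cat > fit.py <<'E'
from h import *
from scipy.optimize import least_squares
F={n:dict(np.load(n+"0.npz")) for n in("scene","side")}
sc=lambda u,v:(225+(u-1)/3.4,225+(v-1)/3.4); sd=lambda u,v:(195+(u-1)/3.4,165+(v-1)/3.4)
C=[("scene",sc(42,312),(100,-195,12)),("scene",sc(679,403),(100,275,12)),("side",sd(566,297),(-100,-195,12)),("side",sd(14,520),(100,275,12)),
("side",sd(546,205),(-86,-175,103)),("side",sd(443,298),(-86,-5,103)),
("scene",(362.1,259),(0,105,181)),("side",(271.6,233.5),(0,105,181)),("scene",(329.7,250.7),(0,30,192)),("side",(288.6,215),(0,30,192))]
Fl=[("scene",sc(53,40),154,-169),("scene",sc(288,70),154,-11),("side",sd(428,20),154,-169),("side",sd(318,88),154,-11)]
def W(p,P):
    c,s=np.cos(p[2]),np.sin(p[2]);P=np.array(P,float)/1000
    return np.array([p[0]+c*P[0]-s*P[1],p[1]+s*P[0]+c*P[1],P[2]])
def flap(a,L,y,off=2.5): return (79-L*np.cos(a)+off*np.sin(a),y,93+L*np.sin(a)+off*np.cos(a))
def res(p,sep=False):
    e=[proj(F[n],W(p,P))[0]-q for n,q,P in C]+[proj(F[n],W(p,flap(p[3],L,y)))[0]-q for n,q,L,y in Fl]
    return np.array(e) if sep else np.ravel(e)
if __name__=="__main__":
    s=least_squares(res,[.56,0.02,0,1.3],loss="soft_l1"); p=s.x; print(p.round(4)); print(res(p,True).round(1).tolist())
    np.save("pose.npy",p)
    def st(w): c,q=np.cos(p[2]),np.sin(p[2]);d=w[:2]-p[:2]; return (np.array([c*d[0]+q*d[1],-q*d[0]+c*d[1]])*1000).round(1)
    for u in[(672,170),(672,200),(594,188),(594,192),(590,210)]: print(u,st(ray(F["scene"],sc(*u),.164)))
    f=F["side"]
    for u in[(100,330),(122,340),(120,288),(140,297)]: print(u,st(ray(f,sd(*u),.164)))
    for nm,P in dict(button=(0,105,184),grip=(0,30,192),rim=(-83,-90,103),hinge=(79,-90,93),edge=flap(p[3],154,-90)).items(): print(nm,W(p,P).round(4))
E
python3 fit.py
```

```text
[0.5607 0.0193 0.16   1.1937]
[[-1.8, -0.5], [0.9, -0.3], [0.4, -0.7], [-2.5, -0.5], [0.3, -0.8], [0.9, -1.3], [0.3, -0.8], [-0.2, -0.7], [0.3, 0.6], [-0.2, 1.2], [-0.1, 0.0], [0.2, -0.3], [-1.0, 0.1], [0.2, 0.5]]
(672, 170) [ 12.5 243.9]
(672, 200) [ 36.8 245.1]
(594, 188) [ 35.2 193.8]
(594, 192) [ 38.4 194.1]
(590, 210) [ 53.2 192.6]
(100, 330) [ 32.5 241.9]
(122, 340) [ 13.1 244.7]
(120, 288) [ 54.3 192.2]
(140, 297) [ 35.8 195.2]
button [0.5439 0.1229 0.184 ]
grip [0.5559 0.0489 0.192 ]
rim [ 0.4931 -0.0828  0.103 ]
hinge [ 0.653 -0.057  0.093]
edge [ 0.5993 -0.0657  0.2371]
```

```bash
cat > go.py <<'E'
import sys; from fit import *; from bench import r
from scipy.spatial.transform import Rotation as Ro
p=np.load("pose.npy"); o=r.get_obs(); R0=Ro.from_rotvec(o["orientation"])
c,s=np.cos(p[2]),np.sin(p[2]); RT=Ro.from_matrix(np.array([[-s,c,0],[c,s,0],[0,0,-1.]]))
q=o["tcp_pos"]-[p[0],p[1],0]; print("tcp station",(1000*np.array([c*q[0]+s*q[1],-s*q[0]+c*q[1],q[2]])).round(1),"F",o["contact_force"].round(2),"t",o["clock"],"w",o["grip_width"])
for a in sys.argv[1:]:
    T=W(p,eval(a)); print(a,"shift",(R0.inv().apply(T-o["tcp_pos"])*1000).round(1),"turn",(R0.inv()*RT).as_rotvec().round(3))
E
python3 go.py "(130,-260,330)" "(130,-100,330)"
```

```text
tcp station [-483.3 -600.2  230.4] F [-0.41  0.02 -0.08] t 0.1 w 0.08524066467108116
(130,-260,330) shift [ 646.6 -271.7  -99.2] turn [-1.000e-03 -1.000e-03 -1.462e+00]
(130,-100,330) shift [ 664.  -430.8  -98.9] turn [-1.000e-03 -1.000e-03 -1.462e+00]
```

Request:
{"method": "step_arm", "body": {
  "moves": [
    [30, -15, -60, 0, 0, -0.14, 40],
    [70, -30, -100, 0, 0, -0.28, 0],
    [115, -50, -100, 0, 0, -0.42, 0],
    [160, -67, -100, 0, 0, -0.56, 0],
    [205, -86, -100, 0, 0, -0.7, 0],
    [250, -105, -100, 0, 0, -0.84, 0],
    [295, -124, -100, 0, 0, -0.98, 0],
    [340, -143, -100, 0, 0, -1.12, 0]
  ]
}}

```text
clock: 0.9
tcp_pos: [0.46, -0.4291, 0.3311]
orientation: [-2.408, -2.017, 0.0]
contact_force: [0.3, -0.5, -0.3]
grip_width: -0.0002
gripper_force: 0.0
```

```bash
python3 go.py "(130,-260,330)" "(130,-100,330)"
```

```text
tcp station [-170.8 -426.6  331.1] F [ 0.34 -0.5  -0.34] t 0.9 w -0.00016492401167402657
(130,-260,330) shift [256.5 228.9   1. ] turn [-0.    -0.    -0.336]
(130,-100,330) shift [407.5 176.1   1. ] turn [-0.    -0.    -0.336]
```

Request:
{"method": "step_arm", "body": {
  "moves": [
    [32, 29, 0, 0, 0, -0.12, 0],
    [64, 57, 0, 0, 0, -0.24, 0],
    [96, 86, 0, 0, 0, -0.336, 0],
    [128, 115, 0, 0, 0, -0.336, 0],
    [160, 144, 0, 0, 0, -0.336, 0],
    [192, 172, 0, 0, 0, -0.336, 0],
    [224, 200, 0, 0, 0, -0.336, 0],
    [256, 229, 0, 0, 0, -0.336, 0]
  ]
}}

```text
clock: 1.7
tcp_pos: [0.7314, -0.2193, 0.3306]
orientation: [-2.044, -2.385, 0.001]
contact_force: [-0.4, 0.5, 0.5]
grip_width: 0.0
gripper_force: 0.0
```

```bash
python3 go.py "(110,-100,330)" "(110,-100,200)"  "(70,-100,200)"
```

```text
tcp station [ 130.6 -262.7  330.6] F [-0.44  0.52  0.5 ] t 1.7 w 3.783972883669393e-05
(110,-100,330) shift [162.6 -21.6   0.7] turn [-0.001 -0.    -0.006]
(110,-100,200) shift [162.6 -21.5 130.7] turn [-0.001 -0.    -0.006]
(70,-100,200) shift [162.3 -61.5 130.7] turn [-0.001 -0.    -0.006]
```

Request:
{"method": "step_arm", "body": {
  "moves": [
    [45, -6, 0, 0, 0, -0.006, 0],
    [90, -12, 0, 0, 0, -0.006, 0],
    [130, -18, 20, 0, 0, -0.006, 0],
    [160, -21, 60, 0, 0, -0.006, 0],
    [162, -21, 100, 0, 0, -0.006, 0],
    [162, -21, 130, 0, 0, -0.006, 0],
    [162, -40, 130, 0, 0, -0.006, 0],
    [162, -60, 130, 0, 0, -0.006, 0]
  ]
}}

```text
clock: 2.5
tcp_pos: [0.645, -0.0692, 0.1989]
orientation: [-2.034, -2.39, 0.003]
contact_force: [0.3, -0.5, 1.2]
grip_width: -0.0
gripper_force: 0.0
```

```bash
python3 go.py "(70,-100,200)"; python3 -c "
from fit import *
for a in np.arange(1.2,-.01,-.15): print(round(a,2),np.round(flap(a,120,-100,2.5),1),np.round(flap(a,130,-100,2.5),1))"
```

```text
tcp station [  69.1 -100.8  198.9] F [ 0.34 -0.47  1.16] t 2.5 w -2.376839372445862e-05
(70,-100,200) shift [ 0.8  0.9 -1.1] turn [-0.004 -0.001  0.001]
1.2 [  37.8 -100.   205.8] [  34.2 -100.   215.1]
1.05 [  21.5 -100.   198.3] [  16.5 -100.   207. ]
0.9 [   6.4 -100.   188.6] [ 1.000e-01 -1.000e+02  1.964e+02]
0.75 [  -7.1 -100.   176.6] [ -14.4 -100.   183.4]
0.6 [ -18.6 -100.   162.8] [ -26.9 -100.   168.5]
0.45 [ -28.  -100.   147.4] [ -37.  -100.   151.8]
0.3 [ -34.9 -100.   130.9] [ -44.5 -100.   133.8]
0.15 [ -39.3 -100.   113.4] [ -49.2 -100.   114.9]
0.0 [ -41.  -100.    95.5] [ -51.  -100.    95.5]
```

Request:
{"method": "step_arm", "body": {
  "moves": [
    [0, -15, 0, 0, 0, 0, 0],
    [0, -30, 0, 0, 0, 0, 0],
    [0, -45, 0, 0, 0, 0, 0],
    [0, -60, 0, 0, 0, 0, 0],
    [0, -70, 6, 0, 0, 0, 0],
    [0, -80, 14, 0, 0, 0, 0],
    [0, -88, 26, 0, 0, 0, 0],
    [0, -94, 40, 0, 0, 0, 0]
  ]
}}

```text
clock: 3.3
tcp_pos: [0.5529, -0.0845, 0.1602]
orientation: [-2.037, -2.392, 0.0]
contact_force: [0.6, -0.3, -0.3]
grip_width: 0.0001
gripper_force: 0.0
```

```bash
python3 go.py
python3 - <<'E'
from bench import r
import cv2
f=r.grab_frame("side");cv2.imwrite("pics/a.png",cv2.resize(f["image"][120:360,180:500,::-1],None,fx=2,fy=2))
E
```

```text
tcp station [ -24.2 -101.2  160.2] F [ 0.62 -0.31 -0.32] t 3.3 w 8.74006072026079e-05
```

View pics/a.png

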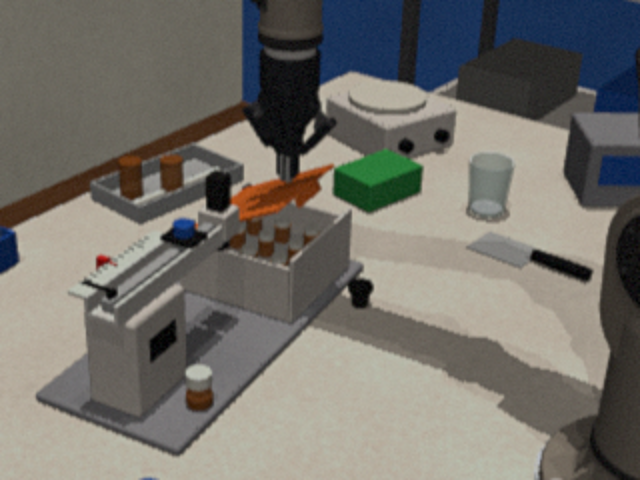

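The flap (crop 285,190) is following down at about 0.4 rad, with the fingers on its outer face. I'll keep pressing it down.

Request:
{"method": "step_arm", "body": {
  "moves": [
    [0, -4, 10, 0, 0, 0, 0],
    [0, -8, 22, 0, 0, 0, 0],
    [0, -12, 34, 0, 0, 0, 0],
    [0, -14, 46, 0, 0, 0, 0],
    [0, -15, 56, 0, 0, 0, 0],
    [0, -16, 62, 0, 0, 0, 0],
    [0, -16, 65, 0, 0, 0, 0],
    [0, -16, 66, 0, 0, 0, 0]
  ]
}}

```text
clock: 4.15
tcp_pos: [0.5376, -0.0869, 0.0955]
orientation: [-2.036, -2.391, 0.001]
contact_force: [-5.3, 0.2, 10.2]
grip_width: -0.0001
gripper_force: 4.8
```

```bash
python3 go.py
python3 - <<'E'
from bench import r
import cv2
f=r.grab_frame("side");cv2.imwrite("pics/b.png",cv2.resize(f["image"][160:300,240:400,::-1],None,fx=4,fy=4,interpolation=cv2.INTER_CUBIC))
E
```

```text
tcp station [ -39.7 -101.1   95.5] F [-5.3   0.2  10.16] t 4.15 w -0.00011549749326414076
```

View pics/b.png

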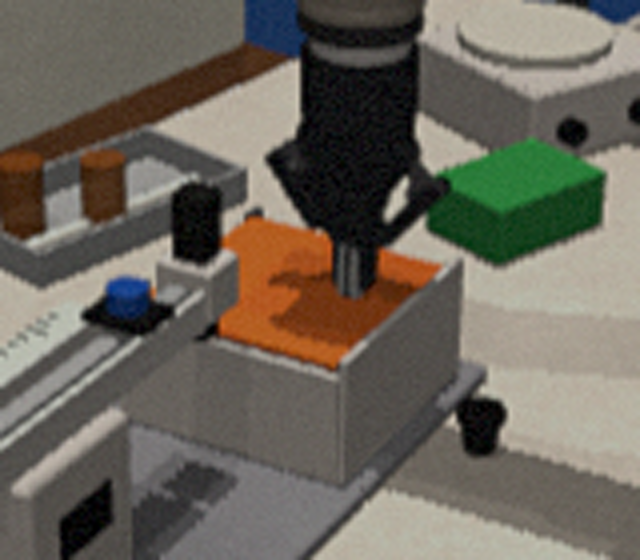

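The flap lies shut behind the rim. TCP height is 95.5 mm, which matches the stop. Next, the button.

Request:
{"method": "step_arm", "body": {
  "moves": [
    [0, 0, -45, 0, 0, 0, 0],
    [0, 0, -90, 0, 0, 0, 0],
    [20, 5, -135, 0, 0, 0, 0],
    [65, 14, -155, 0, 0, 0, 0],
    [110, 22, -155, 0, 0, 0, 0],
    [155, 32, -155, 0, 0, 0, 0],
    [195, 40, -145, 0, 0, 0, 0],
    [206, 40, -120, 0, 0, 0, 0]
  ]
}}

```text
clock: 5.0
tcp_pos: [0.5459, 0.1298, 0.218]
orientation: [2.027, 2.397, 0.012]
contact_force: [-0.0, -0.8, -1.0]
grip_width: -0.0005
gripper_force: 0.0
```

```bash
python3 go.py "(0,105,184)"
python3 - <<'E'
from bench import r
import cv2
f=r.grab_frame("scene");cv2.imwrite("pics/c.png",cv2.resize(f["image"][190:350,220:440,::-1],None,fx=3.4,fy=3.4,interpolation=cv2.INTER_CUBIC))
E
```

```text
tcp station [  3.  111.5 218. ] F [-0.   -0.79 -0.97] t 5.0 w -0.0004630559737154727
(0,105,184) shift [-6.6 -3.3 33.9] turn [ 0.007 -0.003  0.007]
```

View pics/c.png

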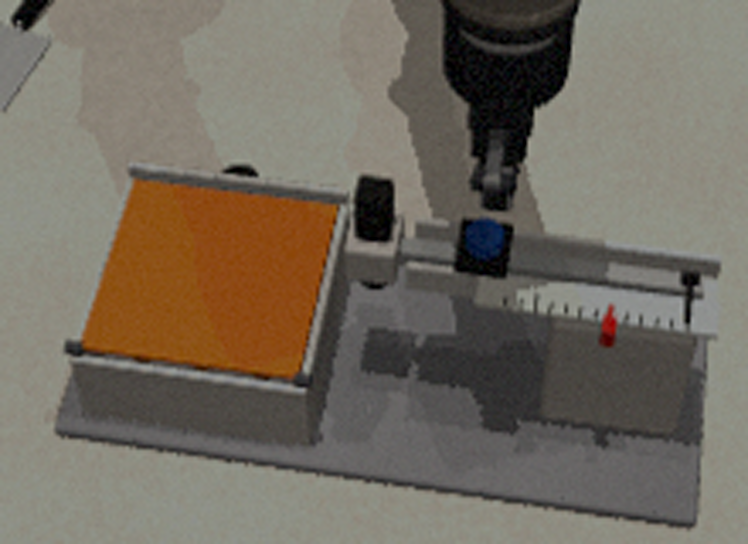

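The cover is shut, and the fingers are above the blue button (485,238). I'll let the arm settle, then press.

Request:
{"method": "step_arm", "body": {
  "moves": [
    [0, 0, 10, 0, 0, 0, 0],
    [0, 0, 15, 0, 0, 0, 0],
    [0, 0, 15, 0, 0, 0, 0]
  ]
}}

```text
clock: 5.35
tcp_pos: [0.5447, 0.121, 0.2]
orientation: [2.04, 2.389, -0.002]
contact_force: [-0.2, 0.6, 0.2]
grip_width: -0.0002
gripper_force: 0.0
```

```bash
python3 go.py "(0,105,184)"
```

```text
tcp station [  0.5 103.  200. ] F [-0.25  0.56  0.21] t 5.35 w -0.00023869414081017696
(0,105,184) shift [ 2.  -0.4 16. ] turn [-0.001  0.001 -0.003]
```

Request:
{"method": "step_arm", "body": {
  "moves": [
    [1, 0, 8, 0, 0, 0, 0],
    [2, 0, 14, 0, 0, 0, 0],
    [2, 0, 18, 0, 0, 0, 0],
    [2, 0, 21, 0, 0, 0, 0],
    [2, 0, 23.5, 0, 0, 0, 0],
    [2, 0, 24.5, 0, 0, 0, 0],
    [2, 0, 24.5, 0, 0, 0, 0]
  ]
}}

```text
clock: 6.05
tcp_pos: [0.5443, 0.1245, 0.1759]
orientation: [2.037, 2.391, -0.0]
contact_force: [-0.2, -1.5, 3.6]
grip_width: -0.0
gripper_force: 1.8
```

```bash
cat > chk.py <<'E'
from h import *; from bench import r; import sys
p=np.load("pose.npy"); f=r.grab_frame("scene"); np.savez("cur.npz",**f)
h=cv2.cvtColor(f["image"],cv2.COLOR_RGB2HSV); H,S,V=[h[:,:,i].astype(int) for i in range(3)]
def st(w): c,q=np.cos(p[2]),np.sin(p[2]);d=w[:2]-p[:2]; return (np.array([c*d[0]+q*d[1],-q*d[0]+c*d[1]])*1000).round(1)
print("black");[print(s,c,st(ray(f,c,.164))) for s,c in blobs(f,V<50,(370,255,440,300))]
print("red");[print(s,c,st(ray(f,c,.17))) for s,c in blobs(f,((H<5)|(H>174))&(S>150)&(V>60),(370,255,440,300))]
cv2.imwrite(sys.argv[1],cv2.resize(f["image"][190:350,220:440,::-1],None,fx=3.4,fy=3.4,interpolation=cv2.INTER_CUBIC))
E
python3 chk.py pics/d.png; python3 go.py
```

```text
black
[412, 269, 5, 15, 35] [414.0, 274.1] [ 13.8 225.1]
[370, 291, 5, 9, 19] [371.7, 295.4] [ 86.  136.9]
[373, 293, 5, 5, 9] [375.4, 295.0] [ 83.6 144.9]
red
[396, 280, 5, 12, 36] [398.5, 286.6] [ 57.6 193. ]
tcp station [  0.5 106.5 175.9] F [-0.72 -2.08  3.44] t 6.1 w -0.0001756944248740703
```

View pics/d.png

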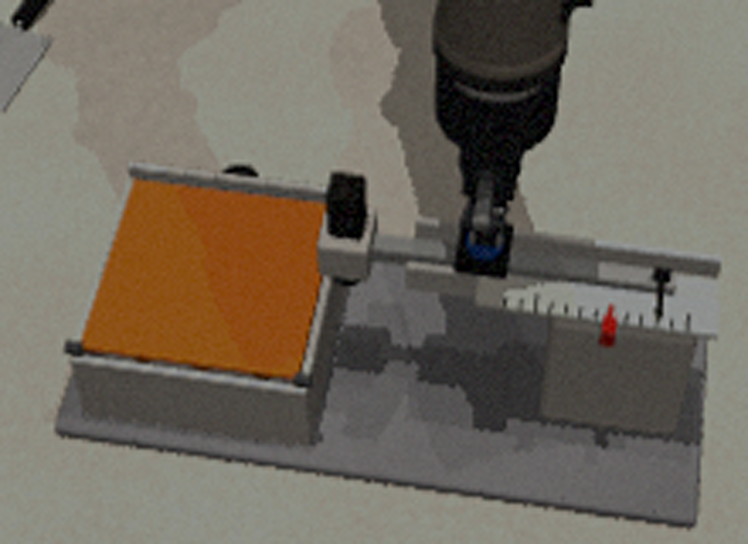

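The arm sprang out: the pointer moved from x≈690 to 661 and the cover is still shut. Next I rise, open and go over the grip at about y = 8 mm.

Request:
{"method": "step_arm", "body": {
  "moves": [
    [0, 0, -30, 0, 0, 0, 20],
    [0, 0, -60, 0, 0, 0, 40],
    [-30, 0, -75, 0, 0, 0, 60],
    [-60, 0, -75, 0, 0, 0, 60],
    [-85, 0, -75, 0, 0, 0, 60],
    [-98, 0, -75, 0, 0, 0, 60],
    [-98, 0, -75, 0, 0, 0, 60],
    [-98, 0, -75, 0, 0, 0, 60]
  ]
}}

```text
clock: 6.9
tcp_pos: [0.5595, 0.0295, 0.2506]
orientation: [-2.035, -2.392, -0.001]
contact_force: [-0.4, -0.3, 0.5]
grip_width: 0.0597
gripper_force: 0.0
```

```bash
python3 go.py "(0,8,176)"
python3 - <<'E'
from h import *
from bench import r
p=np.load("pose.npy")
for n,b in (("scene",(290,220,345,275)),("side",(270,180,345,245))):
    f=r.grab_frame(n); V=f["image"].max(2)
    for s,c in blobs(f,V<45,b,60):
        w=ray(f,c,.192); C,q=np.cos(p[2]),np.sin(p[2]);d=w[:2]-p[:2]; print(n,s,c,(C*d[0]+q*d[1]).round(4),(-q*d[0]+C*d[1]).round(4))
E
python3 chk.py pics/e.png
```

```text
tcp station [  0.5  10.3 250.6] F [-0.36 -0.29  0.53] t 6.9 w 0.0597155613369139
(0,8,176) shift [-2.4 -0.5 74.6] turn [-0.    -0.001  0.001]
scene [308, 220, 20, 40, 467] [318.1, 238.3] -0.0337 -0.0037
side [287, 202, 13, 20, 211] [293.0, 211.6] 0.0039 0.0023
side [270, 235, 13, 9, 62] [276.2, 239.4] -0.0379 0.1429
black
[411, 269, 5, 15, 35] [412.9, 273.8] [ 13.3 222.6]
red
[397, 280, 4, 12, 35] [398.5, 286.5] [ 57.3 192.9]
```

Request:
{"method": "step_arm", "body": {
  "moves": [
    [-4, -0.5, 25, 0, 0, 0, 60],
    [-4, -0.5, 50, 0, 0, 0, 60],
    [-4, -0.5, 66, 0, 0, 0, 60],
    [-4, -0.5, 74, 0, 0, 0, 60],
    [-4, -0.5, 74, 0, 0, 0, 60],
    [-4, -0.5, 74, 0, 0, 0, 40],
    [-4, -0.5, 74, 0, 0, 0, 20],
    [-4, -0.5, 74, 0, 0, 0, 10]
  ],
  "grip_force": 40
}}

```text
clock: 7.85
tcp_pos: [0.5607, 0.0242, 0.1779]
orientation: [2.036, 2.391, 0.002]
contact_force: [1.1, -0.0, 1.0]
grip_width: 0.0239
gripper_force: 40.5
```

Request:
{"method": "step_arm", "body": {
  "moves": [
    [0, 0, 0, 0, 0, 0, 10],
    [0, 0, 0, 0, 0, 0, 10],
    [0, 0, 0, 0, 0, 0, 10]
  ]
}}

```text
clock: 8.15
tcp_pos: [0.5607, 0.0242, 0.1779]
orientation: [2.036, 2.39, 0.002]
contact_force: [0.6, 0.7, 5.4]
grip_width: 0.0236
gripper_force: 40.9
```

```bash
python3 go.py; python3 chk.py pics/e.png
```

```text
tcp station [  0.8   4.8 177.9] F [0.61 0.72 5.41] t 8.15 w 0.02360800423082572
black
[411, 269, 5, 15, 34] [412.9, 273.5] [ 12.5 222.6]
red
[397, 280, 4, 12, 33] [398.5, 286.3] [ 56.8 192.9]
```

View pics/e.png

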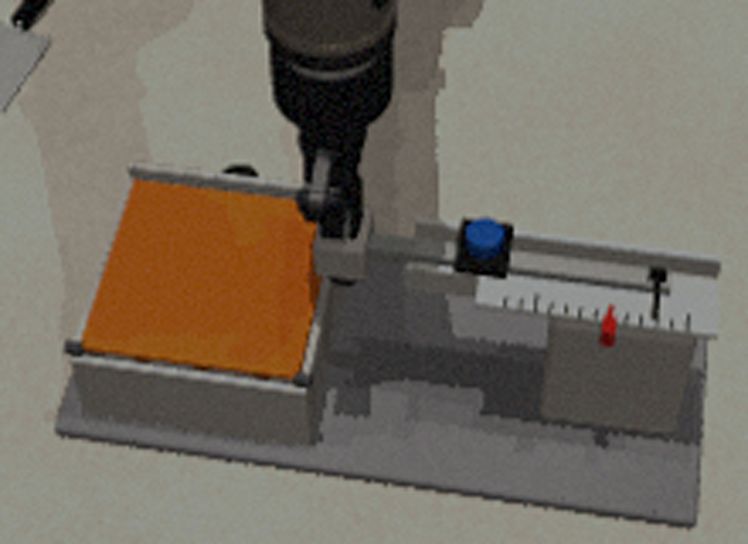

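The grip is held (width 23.6 mm). The pointer lower end is at about (655,316) and the clip tip at (611,308). I'll draw out 26 mm, then measure.

Request:
{"method": "step_arm", "body": {
  "moves": [
    [-3, 0, 0, 0, 0, 0, 10],
    [-7, 0, 0, 0, 0, 0, 10],
    [-11, 0, 0, 0, 0, 0, 10],
    [-15, 0, 0, 0, 0, 0, 10],
    [-19, 0, 0, 0, 0, 0, 10],
    [-22, 0, 0, 0, 0, 0, 10],
    [-24, 0, 0, 0, 0, 0, 10],
    [-24, 0, 0, 0, 0, 0, 10]
  ],
  "grip_force": 60
}}

```text
clock: 9.0
tcp_pos: [0.5644, 0.0006, 0.178]
orientation: [2.036, 2.391, 0.002]
contact_force: [-1.9, 0.8, 6.4]
grip_width: 0.0234
gripper_force: 60.1
```

```bash
cat > meas.py <<'E'
from h import *; from bench import r
# pointer/clip station y from both cameras: averaged frames, bar pixels near station x 20..44
p=np.load("pose.npy"); c,q=np.cos(p[2]),np.sin(p[2])
def S(x,y,z): return np.array([p[0]+c*x-q*y,p[1]+q*x+c*y,z])
for n in("scene","side"):
    fs=[r.grab_frame(n) for _ in range(4)]; f=fs[0]; im=np.mean([g["image"] for g in fs],0).astype(np.float32)
    xs=np.arange(14,58,4)/1000; ys=np.arange(180,262,.5)/1000   # rectified view of the plane z=164 mm
    P=np.array([[S(x,y,.164) for y in ys] for x in xs]); uv=proj(f,P).reshape(len(xs),len(ys),2).astype(np.float32)
    g=cv2.remap(im,uv[...,0],uv[...,1],cv2.INTER_LINEAR)
    V=g.max(2); red=np.clip(g[...,0]-g[...,1:].max(2)-25,0,None)
    for i,x in enumerate(xs):
        d=np.clip(0.55*np.median(V[i])-V[i],0,None)*(red[i]<1)
        a=(d@ys/d.sum()*1000).round(1) if d.sum()>10 else None; b=(red[i]@ys/red[i].sum()*1000).round(1) if red[i].sum()>30 else None
        print(n,round(x*1000),"dark min",ys[V[i].argmin()]*1000,V[i].min().round(),np.median(V[i]).round(),"cm",a,"red",b)
    cv2.imwrite(f"pics/rect_{n}.png",cv2.resize(g[:,:,::-1],None,fx=4,fy=20,interpolation=cv2.INTER_NEAREST))
E
python3 meas.py; python3 go.py
```

```text
scene 14 dark min 198.0 25.0 148.0 cm 198.7 red None
scene 18 dark min 198.5 24.0 148.0 cm 197.1 red None
scene 22 dark min 198.5 25.0 148.0 cm 198.6 red None
scene 26 dark min 199.0 16.0 148.0 cm 198.7 red None
scene 30 dark min 199.0 13.0 148.0 cm 198.8 red None
scene 34 dark min 199.5 9.0 148.0 cm 198.9 red 193.3
scene 38 dark min 199.5 38.0 145.0 cm 199.2 red 193.4
scene 42 dark min 213.5 73.0 145.0 cm 223.4 red 193.2
scene 46 dark min 214.0 82.0 127.0 cm None red 193.5
scene 50 dark min 187.0 72.0 86.0 cm None red 193.3
scene 54 dark min 249.5 72.0 87.0 cm None red 193.5
side 14 dark min 197.5 21.0 85.0 cm 197.4 red None
side 18 dark min 196.5 37.0 147.0 cm 196.3 red None
side 22 dark min 197.0 33.0 188.0 cm 196.8 red None
side 26 dark min 195.5 45.0 189.0 cm 195.8 red None
side 30 dark min 196.5 34.0 189.0 cm 196.3 red None
side 34 dark min 195.0 50.0 183.0 cm 195.7 red None
side 38 dark min 196.0 30.0 157.0 cm 196.0 red None
side 42 dark min 194.0 47.0 156.0 cm 195.2 red 191.1
side 46 dark min 190.0 94.0 166.0 cm None red 195.0
side 50 dark min 198.0 94.0 183.0 cm None red 193.2
side 54 dark min 196.5 97.0 184.0 cm None red 190.5
tcp station [  0.8 -18.8 178. ] F [-1.41  0.96  6.38] t 9.4 w 0.02313763094988723[ WARN:0@2.344] global loadsave.cpp:1063 imwrite_ Unsupported depth image for selected encoder is fallbacked to CV_8U.
```

Scene camera (almost no y parallax here): pointer at 198.9, clip at 193.4. Draw 5.5 mm more.

Request:
{"method": "step_arm", "body": {
  "moves": [
    [-1.5, 0, 0, 0, 0, 0, 10],
    [-3, 0, 0, 0, 0, 0, 10],
    [-4.5, 0, 0, 0, 0, 0, 10],
    [-5.5, 0, 0, 0, 0, 0, 10],
    [-5.5, 0, 0, 0, 0, 0, 10],
    [-5.5, 0, 0, 0, 0, 0, 10]
  ]
}}

```text
clock: 10.0
tcp_pos: [0.5653, -0.0045, 0.178]
orientation: [2.036, 2.391, 0.002]
contact_force: [-0.7, 2.1, 6.3]
grip_width: 0.0233
gripper_force: 60.1
```

```bash
python3 meas.py 2>/dev/null; python3 go.py
python3 - <<'E'
from bench import r
import cv2
a=[cv2.resize(r.grab_frame(n)["image"][y:y+60,x:x+80,::-1],None,fx=8,fy=5*1,interpolation=cv2.INTER_CUBIC) for n,x,y in(("scene",360,250),("side",205,220))]
cv2.imwrite("pics/f.png",cv2.vconcat(a))
E
```

```text
scene 14 dark min 193.5 21.0 148.0 cm 193.5 red None
scene 18 dark min 194.0 16.0 148.0 cm 192.9 red None
scene 22 dark min 194.0 9.0 148.0 cm 193.6 red None
scene 26 dark min 194.5 14.0 148.0 cm 193.8 red None
scene 30 dark min 194.5 28.0 148.0 cm 193.9 red None
scene 34 dark min 195.0 39.0 148.0 cm 193.9 red None
scene 38 dark min 193.0 30.0 147.0 cm 193.1 red None
scene 42 dark min 213.5 71.0 146.0 cm 215.2 red 193.1
scene 46 dark min 213.5 84.0 127.0 cm None red 193.5
scene 50 dark min 187.0 74.0 87.0 cm None red 193.3
scene 54 dark min 249.5 74.0 87.0 cm None red 193.6
side 14 dark min 192.0 24.0 85.0 cm 191.4 red None
side 18 dark min 191.0 35.0 145.0 cm 191.2 red None
side 22 dark min 191.5 29.0 188.0 cm 191.1 red None
side 26 dark min 189.5 47.0 189.0 cm 189.9 red None
side 30 dark min 191.5 37.0 189.0 cm 191.0 red None
side 34 dark min 190.5 38.0 183.0 cm 190.6 red None
side 38 dark min 191.0 25.0 160.0 cm 189.2 red None
side 42 dark min 188.0 80.0 156.0 cm 188.2 red 191.8
side 46 dark min 188.5 101.0 167.0 cm None red 194.9
side 50 dark min 201.5 93.0 182.0 cm None red 193.3
side 54 dark min 196.5 96.0 183.0 cm None red 190.4
tcp station [  0.7 -24.1 177.9] F [-1.8   1.27  7.05] t 10.4 w 0.023610131413489277
```

View pics/f.png

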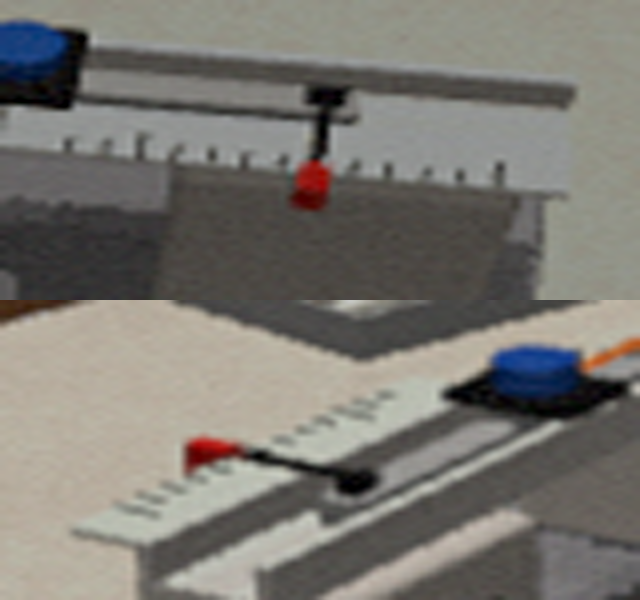

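The pointer bar meets the clip tip in both views (scene crop 318,160; side crop 245,453). As a last numeric check I'll run the same measurement on the initial frames, where the pointer is known to be at 245.

```bash
sed 's/fs=\[.*f=fs\[0\]/fs=[dict(np.load(n+"0.npz"))]; f=fs[0]/; s/^from h.*/from h import */' meas.py > m0.py; python3 m0.py 2>/dev/null | grep -E " (22|26|30|34|38|42|46|50) dark"
```

```text
scene 22 dark min 243.5 17.0 139.0 cm 243.6 red None
scene 26 dark min 243.5 19.0 145.0 cm 243.5 red None
scene 30 dark min 244.0 9.0 144.0 cm 243.6 red None
scene 34 dark min 244.0 7.0 145.0 cm 243.8 red 193.4
scene 38 dark min 244.5 9.0 143.0 cm 243.9 red 193.3
scene 42 dark min 213.5 67.0 142.0 cm 214.0 red 193.1
scene 46 dark min 214.0 83.0 122.0 cm None red 193.6
scene 50 dark min 187.0 68.0 84.0 cm None red 193.3
side 22 dark min 241.5 29.0 178.0 cm 241.4 red None
side 26 dark min 240.5 43.0 179.0 cm 241.0 red None
side 30 dark min 241.5 32.0 178.0 cm 241.2 red None
side 34 dark min 240.0 32.0 175.0 cm 240.0 red 193.4
side 38 dark min 241.0 30.0 154.0 cm 239.7 red 192.2
side 42 dark min 237.0 82.0 145.0 cm None red 190.8
side 46 dark min 188.5 96.0 160.0 cm None red 194.7
side 50 dark min 198.0 90.0 173.0 cm None red 193.3
```

Scene camera: the pointer has moved 49.9 mm and the clip needs 50.4. The side camera differs because the clip tip sits lower than the bar. I'll draw another 0.4 mm and confirm.

Request:
{"method": "step_arm", "body": {
  "moves": [
    [-0.4, 0, 0, 0, 0, 0, 10],
    [-0.4, 0, 0, 0, 0, 0, 10],
    [-0.4, 0, 0, 0, 0, 0, 10],
    [-0.4, 0, 0, 0, 0, 0, 10]
  ]
}}

```text
clock: 10.9
tcp_pos: [0.5653, -0.0047, 0.1779]
orientation: [2.036, 2.391, 0.002]
contact_force: [-0.7, 1.1, 7.1]
grip_width: 0.0234
gripper_force: 60.1
```

```bash
python3 meas.py 2>/dev/null | grep -E "scene (22|26|30|34|42|46|50) dark"; python3 go.py
python3 - <<'E'
from h import *
from bench import r
f=r.grab_frame("scene"); d0=dict(np.load("scene0.npz"))["image"]; h=cv2.cvtColor(f["image"],cv2.COLOR_RGB2HSV)
# cover edge check: orange blob extent now
H,S,V=[h[:,:,i].astype(int) for i in range(3)]
print([b for b in blobs(f,(abs(H-11)<6)&(S>180)&(V>60),(225,225,340,345),200)])
E
```

```text
scene 22 dark min 194.0 12.0 148.0 cm 193.5 red None
scene 26 dark min 194.5 26.0 148.0 cm 193.7 red None
scene 30 dark min 194.5 37.0 148.0 cm 193.5 red None
scene 34 dark min 193.0 39.0 149.0 cm 193.4 red None
scene 42 dark min 213.5 72.0 145.0 cm 217.1 red 193.0
scene 46 dark min 214.0 84.0 127.0 cm None red 193.6
scene 50 dark min 187.0 73.0 87.0 cm None red 193.3
tcp station [  0.8 -24.4 178. ] F [-1.55  2.6   6.75] t 11.3 w 0.02342200086834028
[([244, 243, 71, 58, 2820], [278.6, 273.8])]
```

The pointer reads 193.5 and the clip 193.3, so they are level. The cover is shut and the grip is held.

```bash
python3 -c "from bench import r; print(r.hand_in())"
```

```text
the job is handed in; nothing more can be done
None
```

The job is handed in: the cover is shut, the arm is unlocked and drawn out about 50 mm, and it is held by the grip with its pointer level with the clip to about 0.2 mm by the scene camera (the side view read about 2 mm off, which I put down to parallax); I saw no sign of the clip or bench items moving, but made no separate final check of the bystanders.

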